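# Open the battery cage and hold its gate wide

### The job

Make the battery cage safe and hold it open for a colleague: first press the discharge unit's spring plunger fully down to its stop for a moment and let it up, then squeeze the hinge-side catch on top of the cage fully together, and after it the catch at the gate's free end, pinching both tabs of each between the fingers for a moment. Then swing the gate out by its grip bar past the detent to about a right angle, and finish while still holding it there, wide open and still, as it closes itself if let go; leave the other things on the bench where they are.

Things in the scene. Friction and masses are not known exactly. Their poses are not given: they have to be found in the camera images.
- cage: dark steel battery cage fixed on the bench, see-through bar sides, 180 deep, 230 wide, 110 high (mm), a grey battery pack inside. Origin on the bench under the middle of its front header beam; z up, -x is its front (gate side), +y runs along the header to the gate's hinge. Header 26 deep (x), 220 long (y), top at z = 110; both squeeze catches stand on it.
- plunger_top (a point): centre of the flat top of the black spring plunger head (38 mm across, 12 thick) on the grey discharge unit (85 x 85 x 62 mm box fixed on the bench). At rest this point is 102 mm above the bench; the head goes straight down 14 mm to a hard stop, taking about 3 N at first and 9 N at the stop, and springs up when let go.
- plunger (a joint): travel of the plunger head: 0 up, 0.014 m at its stop.
- hinge_catch_mid (a point): middle of the first squeeze catch, the one nearer the gate's hinge, 135 mm above the bench. Two upright square-topped aluminium tabs stand on the header 22 mm to each side of this point along the cage's y; each 8 mm thick, 24 wide (cage x), from 112 to 155 mm above the bench. 52 mm over their outer faces, 34 mm when fully squeezed. 95 mm from the other catch's middle.
- hinge_catch_a (a joint): how far each tab of the hinge-side catch has moved in along the cage's y: 0 (latched, as at the start) to 0.009 m (stop); from 0.0075 m on it frees the gate. The two tabs are linked and move in equally; they resist with about 6 N in all and stay where they are left.
- hinge_catch_tab_a: the hinge-side tab of the hinge-side catch; carries the bolt that blocks the gate. Origin at the tab's foot on the header (22 mm from the catch's middle when latched), axes as the cage's.
- hinge_catch_tab_b: the other tab of the hinge-side catch, facing it. Origin at its foot, axes as the cage's.
- end_catch_mid (a point): middle of the second squeeze catch, the one nearer the gate's free end, 135 mm above the bench. The same sizes and behaviour as the first catch, but its tabs have rounded steel rims along the top.
- end_catch_a (a joint): how far each tab of the free-end catch has moved in: 0 (latched) to 0.009 m (stop). From 0.0075 m on it frees the gate.
- end_catch_tab_a: the hinge-side tab of the free-end catch; carries its bolt. Origin at its foot, axes as the cage's.
- end_catch_tab_b: the other tab of the free-end catch. Origin at its foot, axes as the cage's.
- gate (a joint): swing of the front gate: 0 shut, 1.57 square to the cage's front, 1.75 stop; opens clockwise seen from above (free end swings out to the front). A hinge spring closes it (0.12 N m shut, 0.21 at 1.5 rad). A sprung detent resists from 0.2 to 0.6 rad (up to about 5 N at the grip), is passed from 1.0 rad on; a released gate comes back to it, so it stays wide only while held.
- gate_leaf: the gate: dark steel frame with bars, 205 mm long from the hinge, 12 mm thick, from 28 to 106 mm above the bench, with two small keepers on top (to 121 mm). Origin on the hinge axis at bench level; with the gate shut its axes are the cage's, its free end lies towards -y and it turns with the gate.
- gate_hinge (a point): point on the gate's upright hinge axis, 100 mm above the bench; in the cage's frame at x -24, y +100 mm.
- gate_grip (a point): on the axis of the gate's upright black rubber grip bar, 16 mm across, in front of the gate, from 108 to 165 mm above the bench; this point is 140 mm up. In the gate's frame it lies 50 mm out in front (-x) and 108 mm from the hinge towards the free end (-y). It rises above the gate's frame and can be pinched from above.
- screwdriver: screwdriver lying on the bench near the robot. Origin on its underside. Bystander; leave it where it is.
- spanner: steel spanner lying at the left of the bench. Bystander; leave it where it is.
- jar: glass jar, 60 mm across, 75 mm tall, just beside the cage's free-end side. Origin under its centre. Bystander; leave it where it is.
- mug: white mug, 80 mm across, 90 mm tall, at the left. Origin under its centre. Bystander; leave it where it is.
- meter: yellow hand meter, 80 x 150 x 35 mm, at the right. Origin under its centre. Bystander; leave it where it is.
- spool: black empty spool, 70 mm across, 48 mm tall, beside the cage's hinge side. Origin under its centre. Bystander; leave it where it is.
Things that resemble listed ones, but are neither listed nor needed, are in the scene too. Several things look just like the part that bears plunger_top: the one meant starts farthest to the robot's right.

How it is judged (in metres and radians):
On the way, in this order (a step that is already met when the one before it is completed fails the run):
1. the plunger head is pressed down to its stop, with both catches still latched (value of joint plunger above 0.0125 m and value of joint each of hinge_catch_a, end_catch_a below 0.003 m), for 0.2 s.
2. the plunger is up again and the hinge-side catch is squeezed together between the fingers, the free-end catch still latched (value of joint plunger below 0.004 m and value of joint hinge_catch_a above 0.0075 m and contact force between the fingers and hinge_catch_tab_a above 1 N and contact force between the fingers and hinge_catch_tab_b above 1 N and value of joint end_catch_a below 0.003 m), for 0.2 s.
3. the free-end catch is squeezed together between the fingers, the gate still shut (value of joint end_catch_a above 0.0075 m and contact force between the fingers and end_catch_tab_a above 1 N and contact force between the fingers and end_catch_tab_b above 1 N and value of joint gate below 0.15 rad), for 0.2 s.
4. the gate has been swung past its detent (value of joint gate above 1.05 rad), for 0.1 s.
At the end, for the whole second after the job is handed in: the fingers hold the gate (more than 0.5 N on it) still (under 0.1 rad/s) at 1.4 rad (80 degrees) or wider, both catches are still squeezed in (over 6.5 mm) and the plunger is up (value of joint gate between 1.4 and 1.76 rad and contact force between the fingers and gate_leaf above 0.5 N and velocity of joint gate between -0.1 and 0.1 rad/s and value of joint each of hinge_catch_a, end_catch_a above 0.0065 m and value of joint plunger below 0.004 m); the arm keeps its last pose, push and grip.
It fails at once if a bystander is moved by more than 30 mm or a mug or jar is tipped (distance of any of screwdriver, spanner, jar, mug, meter, spool from where it was at the start of the episode above 0.03 m or angle between any of mug, jar's own z axis and vertical above 0.4 rad).
It also fails if it takes over 72 s, if anything falls off the work surface, if the arm or the gripper's body presses on something with over 40 N, if the wrist force passes 120 N, or if a joint passes its speed limit or range.

### The arm

A 7-joint arm with a two-finger parallel gripper is mounted at the origin on the work surface. World frame = base frame: x ahead of the robot, y to its left, z up, the work surface at z = 0. Lengths are in mm, angles in rad, forces in N, time in s.
With the tool pointing down it reaches from about 425 to 825 mm from the base axis. Payload 3.6 kg.
Tool frame: the origin (TCP) lies midway between the tips of the shut fingers; the grasp point (between the pads) lies 19 mm behind it (bot.grip_point_offset is the distance from the TCP to the grasp point, in mm); z points along the fingers, y is the direction in which the jaws open and shut (so a half turn about z gives the same grasp; the last joint's range is limited). The gripper opens to 85 mm and grips with 20 to 120 N. Pads are 22 mm wide; open, the fingers measure 114 mm over their backs; the gripper's body (76 mm by 85 mm) begins 54 mm behind the grasp point. The pads swing forward as they close: fully open they stand 13 mm farther back than shut.
Start: joints at [1.313, 0.615, -0.013, 1.423, 0.008, 1.103, -0.04], TCP at [148.706, -632.732, 231.297] pointing down, gripper open.
Joint ranges: [-3.12, 3.12], [-0.3, 2.06], [-1.34, 1.32], [0.26, 2.42], [-1.36, 4.5], [0.01, 1.98], [-2.84, 2.84]. Speed limits (rad/s): [2.79, 2.79, 3.14, 3.14, 3.14, 3.14, 3.14].

### API

Orientations are given as a unit quaternion [x, y, z, w].
In Python, from workcell import bot gives the robot as it stands. The module is installed in compiled form; this text tells all that it offers.
- The arm moves only by the shell command python3 -m inch 'ROWS' [OPENING] [FORCE]. ROWS is JSON, a list of rows, each an object with "linear": the shift along the tool's x, y, z in m, a list of three; "twist": the turn, a rotation vector about the tool's x, y, z in rad, a list of three. In form: [{"linear": [x, y, z], "twist": [wx, wy, wz]}, ...]. A call has 1 to 5 rows; each row shifts and turns the commanded pose from where the row before left it, along the tool's axes as they then stand; what a row does not reach is not made up. A row lasts 1/12 s, in which the tool goes at most 41.7 mm and 7.16 degrees, less where a joint would pass 70% of its speed; a pose out of reach is approached as far as the arm can. A call is refused whole if a number of a shift passes 0.0417 or a number of a turn 0.125, either way. A call with a gripper value outside its range is refused whole. OPENING is the opening in per cent of the stroke, from 0 (shut) to 100 (fully open), set as the call begins (- or left out, the last holds). The fingers move at their own pace and stop on an object; FORCE is the grip in N (left out, the last holds). Time passes only in rows, so rows that do not move let the fingers close. It gives the time, the measured TCP pose, the force and the opening at its end, in the units of the state.
- bot.read_state(): the state, without advancing time (a new reading comes with each control period).
- bot.grab_frame(name): name is "scene" or "top"; returns the picture (420x560x3 uint8, red, green, blue); there is no depth.
- bot.camera_params(name): a dict with "fx", "fy", "cx", "cy" (pixels), "D" ([k1, k2, p1, p2, k3] as OpenCV has them; the pictures are not rectified), "T" (4x4, takes a point from camera to world coordinates). Camera axes: x right, y up, looking along -z (the intrinsics and any distortion apply to the point x, -y, -z); pixel columns grow to the right and rows downward; lengths in mm; the calibration is good to about 2 mm. A picture is of the moment at which its call begins. camera_params takes no time and is no camera call.
- bot.close_job(): hands the job in, once; it reports no verdict.
The state is a dict: "time_s": time; "joints": joint angles; "dq": joint speeds; "joint_torque": joint torques, N m; "tool_pos": TCP position; "ee_rot": TCP orientation; "ft_force": force on the tool from outside, world axes, zero at the start; "torque": the same for the moment, N m; "gripper_width": finger opening in mm.
Only numpy, scipy, OpenCV 4.12 (cv2) and the standard library are available. Lean on these libraries where they do the work, as an engineer would, in place of code of your own. Each camera call takes 0.05 s, during which the arm holds its last target. There are 200 camera calls.

## Working session

There is one attempt and no reset: what is moved stays moved. The work goes in short steps, Python scripts to look and compute and a shell command to move; the robot and the scene stay as the last step left them, time stands still between calls to the robot, and variables do not carry over. Pictures are saved under pics/ and viewed, about 8 in all and at most 12, crops included, and the job is handed in when it is done.

```bash
mkdir -p pics
python3 - <<'E'
from workcell import bot
import cv2,numpy as np
for n in("scene","top"):
    im=bot.grab_frame(n); cv2.imwrite(f"pics/{n}0.png",cv2.resize(im[:,:,::-1],(800,600),interpolation=cv2.INTER_CUBIC)); np.save(f"{n}0.npy",im)
    p=bot.camera_params(n); print(n,{k:np.round(np.array(v),3).tolist() for k,v in p.items()})
print(bot.read_state(), bot.grip_point_offset)
E
```

```text
scene {'fx': 399.614, 'fy': 399.614, 'cx': 278.338, 'cy': 209.79, 'D': [-0.018, 0.0, 0.0, 0.0, 0.0], 'T': [[0.906, -0.269, 0.327, 937.287], [0.423, 0.598, -0.681, -727.986], [-0.012, 0.755, 0.655, 830.097], [0.0, 0.0, 0.0, 1.0]]}
top {'fx': 379.751, 'fy': 379.751, 'cx': 276.985, 'cy': 208.232, 'D': [-0.093, 0.0, 0.0, 0.0, 0.0], 'T': [[-0.021, 0.986, -0.167, 366.75], [-1.0, -0.017, 0.025, 37.075], [0.022, 0.168, 0.986, 1140.318], [0.0, 0.0, 0.0, 1.0]]}
{'time_s': 0.1, 'joints': array([ 1.31353968,  0.61581347, -0.01264998,  1.42474455,  0.00809755,
        1.10340772, -0.04039872]), 'dq': array([-7.61600038e-05, -1.62429544e-03, -2.47883484e-04, -3.19360932e-03,
       -8.19428791e-04, -7.80531588e-04, -1.46527291e-05]), 'joint_torque': array([ 9.87783606e-04, -4.70388544e+01,  2.60163154e-01, -1.71570271e+01,
        1.01180084e-02,  5.89846313e-03, -1.06129897e-05]), 'tool_pos': array([ 148.53578028, -632.09096349,  230.25779714]), 'ee_rot': array([ 9.93345275e-01,  1.15168635e-01, -1.37573415e-04, -1.15353290e-03]), 'ft_force': array([ 0.25562762, -0.69960233, -0.40161869]), 'torque': array([ 0.0213609 , -0.05310467,  0.03449476]), 'gripper_width': 85.35216945360807} 18.700000000000003
```

View pics/scene0.png

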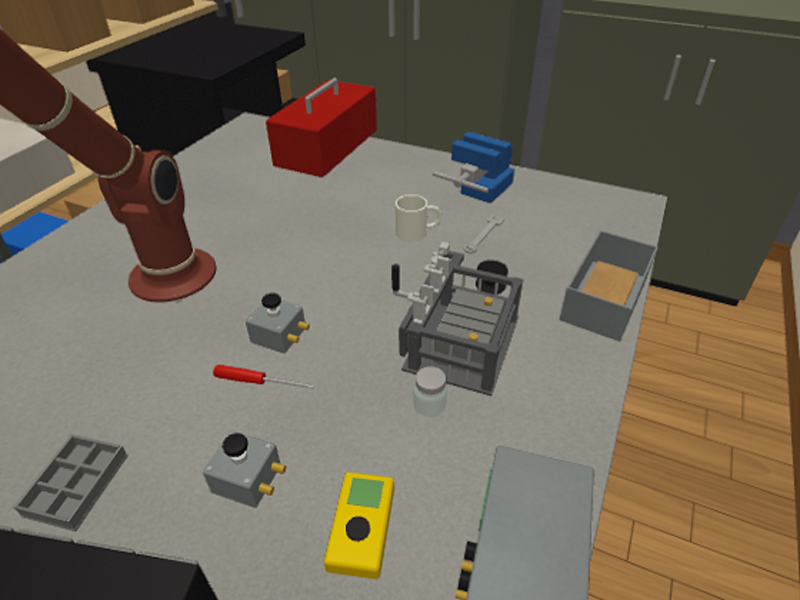

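View pics/top0.png

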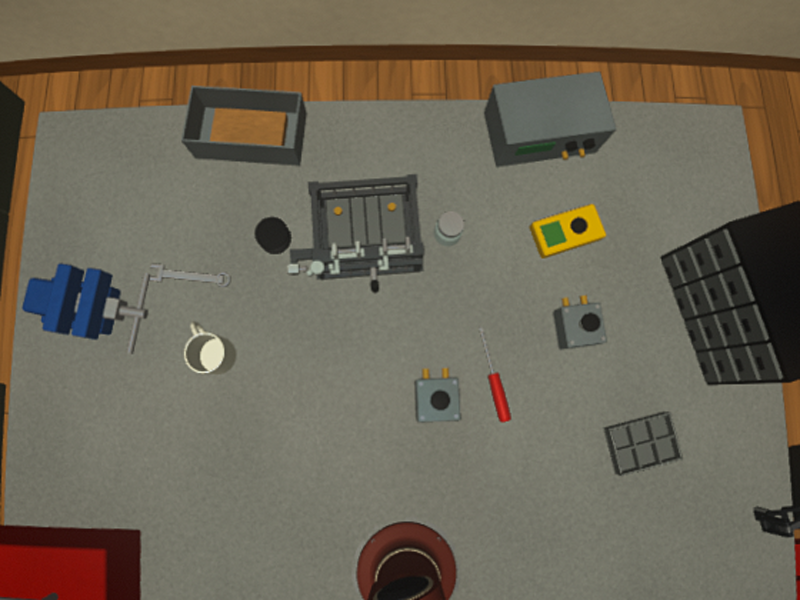

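The top view (800x600) shows two units with black plunger heads, at (590,323) and (440,399). In the scene view they are at (235,445) and (271,300). The meter's dial, at top (579,226), is also a black disc. I choose top (590,323), the one farthest right (−y). The cage is at top (365,230), with its header and tabs near row 255 and the grip at (375,285). Next I'll take a close crop.

```bash
cat > h.py <<'E'
import cv2,numpy as np
from workcell import bot
def ray(n,uv):
    p=bot.camera_params(n);K=np.array([[p["fx"],0,p["cx"]],[0,p["fy"],p["cy"]],[0,0,1.]])
    x,y=cv2.undistortPoints(np.array([[uv]],float),K,np.array(p["D"],float))[0,0]
    T=np.array(p["T"]);return T[:3,3],T[:3,:3]@np.array([x,-y,-1.])
def onz(n,uv,z):
    o,d=ray(n,uv);return o+d*(z-o[2])/d[2]
def tri(a,b):
    (o1,d1),(o2,d2)=ray("top",a),ray("scene",b)
    s=np.linalg.lstsq(np.c_[d1,-d2],o2-o1,rcond=None)[0]
    return (o1+d1*s[0]+o2+d2*s[1])/2,np.linalg.norm(o1+d1*s[0]-o2-d2*s[1])
def pix(n,P):
    p=bot.camera_params(n);T=np.array(p["T"]);K=np.array([[p["fx"],0,p["cx"]],[0,p["fy"],p["cy"]],[0,0,1.]])
    q=T[:3,:3].T@(np.array(P,float)-T[:3,3]);q=q*[1,-1,-1]
    return cv2.projectPoints(q[None],np.zeros(3),np.zeros(3),K,np.array(p["D"],float))[0][0,0]
E
python3 - <<'E'
from h import *
t=np.load("top0.npy")[:,:,::-1];s=np.load("scene0.npy")[:,:,::-1]
z=lambda im,x,y,w,h,k:cv2.resize(im[y:y+h,x:x+w],None,fx=k,fy=k,interpolation=cv2.INTER_CUBIC)
a=z(t,195,115,105,95,5)      # cage top
b=z(t,380,200,55,50,5)
c=z(s,265,160,110,120,4)
C=np.zeros((600,800,3),np.uint8);C[:475,:525]=a
bb=cv2.resize(b,(275,250));C[:250,525:800]=bb
c2=cv2.resize(z(s,265,165,90,85,3),(275,260));C[250:510,525:800]=c2
cv2.imwrite("pics/crop.png",C)
# blob of dark plunger heads
for n,roi,z_ in(("top",(395,212,35,30),102),("scene",(150,295,30,35),102)):
    x,y,w,h=roi;g=cv2.cvtColor((t if n=="top" else s)[y:y+h,x:x+w],cv2.COLOR_BGR2GRAY)
    m=(g<45).astype(np.uint8);k,l,st,ce=cv2.connectedComponentsWithStats(m)
    i=1+np.argmax(st[1:,4]);uv=ce[i]+[x,y];print(n,uv,st[i],onz(n,uv,102),onz(n,uv,96))
E
```

```text
top [413.05645161 225.21774194] [ 12   7  13  13 124] [ 488.14253519 -370.88624285  102.        ] [ 488.84401052 -373.24367557   96.        ]
scene [164.28846154 311.14423077] [  6   9  17  16 208] [ 490.78427269 -376.17918674  102.        ] [ 487.10479339 -373.2800681    96.        ]
```

View pics/crop.png

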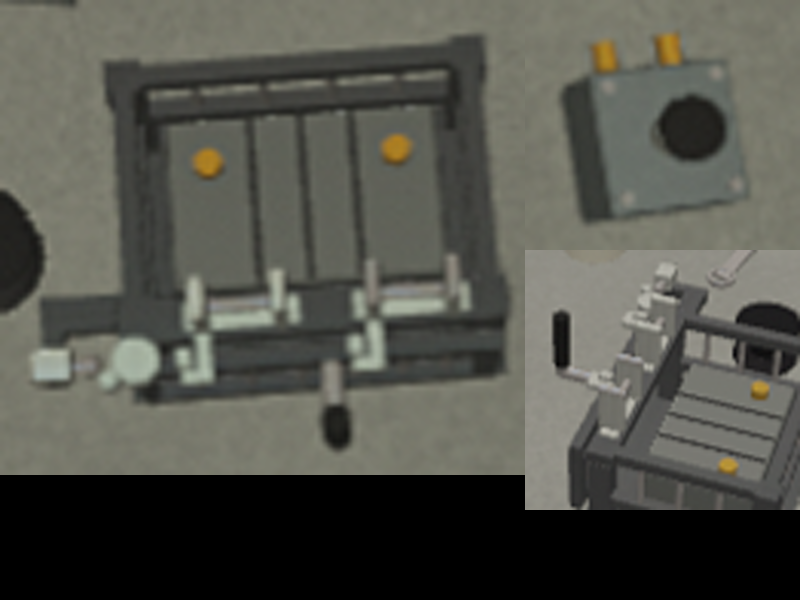

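The crop confirms the plunger choice: it is the right-hand unit, with a black head and a grey box. The hinge-side catch tabs are at crop (195,300) and (277,290), and the free-end catch tabs at (371,283) and (452,280). The grip bar's top is at about (337,408). The light hinge fittings at (50,365) and (135,360) are not catches.

Run:
```python
from h import *
f=lambda x,y:(195+x/5-.4,115+y/5-.4)
g=lambda x,y:(265+(x-525)*90/275-.3,165+(y-250)*85/260-.3)
for nm,c,z in(("backL",(105,65),110),("backR",(483,38),110),("hdrR",(505,292),110),("ha",(195,297),155),("hb",(277,288),155),("ea",(371,280),155),("eb",(452,275),155),("griptop",(337,410),165),("gripbot",(335,443),108)):
    print(nm,onz("top",f(*c),z).round(1))
print(np.round([onz("top",f(208,162),z) for z in (80,90)],1), tri(f(208,162),g(760,390)),tri(f(396,148),g(728,466)))
print("grip tri",tri(f(337,410),g(561,313)))
# scene: tab tops
for nm,c in(("ha",(648,298)),("hb",(640,322)),("ea",(632,360)),("eb",(610,385))): print(nm,onz("scene",g(*c),155).round(1))
```

```text
backL [779.2 181.7 110. ]
backR [792.5 -35.5 110. ]
hdrR [641.1 -43.5 110. ]
ha [628.9 125.9 155. ]
hb [633.2  82.  155. ]
ea [636.8  31.7 155. ]
eb [638.9 -11.8 155. ]
griptop [564.   50.7 165. ]
gripbot [557.   52.9 108. ]
[[730.1 125.1  80. ]
 [726.7 124.3  90. ]] (array([729.43316096, 124.69207842,  79.1614839 ]), np.float64(2.0277192234848003)) (array([736.02855424,  14.96672061,  80.83341442]), np.float64(1.440112233607247))
grip tri (array([561.55285641,  49.6694911 , 169.4579152 ]), np.float64(3.6861685295330955))
ha [615.4 118.6 155. ]
hb [622.4  82.4 155. ]
ea [636.5  30.1 155. ]
eb [632.4  -8.1 155. ]
```

```bash
cat >> h.py <<'E'
from scipy.spatial.transform import Rotation as R
def go(x,y,z,phi=None):
    s=bot.read_state();r=R.from_quat(s["ee_rot"]);d=r.inv().apply(np.array([x,y,z])-s["tool_pos"])
    M=r.as_matrix();f=np.arctan2(M[1,0],M[0,0]);print("t",round(s["time_s"],2),"pos",s["tool_pos"].round(1),"yaw",round(f,3),"tilt",M[:,2].round(3),"F",s["ft_force"].round(1),"w",round(s["gripper_width"],1),"q7",s["joints"][6].round(2))
    n=max(1,np.ceil(abs(d).max()/35));print("shift tool mm",d.round(1),"| rows",n,"each",(d/n).round(1))
    if phi is not None:
        v=(r.inv()*R.from_euler("ZX",[phi,np.pi])).as_rotvec();m=np.ceil(abs(v).max()/.12);print("twist",v.round(3),"rows",m,(v/max(m,1)).round(4),"each mm",(d/max(m,1)).round(1))
E
python3 - <<'E'
from h import *
go(148.5,-420,230); go(488.5,-372.5,230)
r=R.from_quat(bot.read_state()["ee_rot"]).inv()
print("leg1",r.apply([0,212,0]),"leg2",r.apply([340,47.5,0]))
for c in((710,383),(662,258)): print(onz("top",(c[0]*.7,c[1]*.7),0).round(),onz("top",(c[0]*.7,c[1]*.7),200).round())
print("mug",onz("top",(207*.7,352*.7),90),"spool",onz("top",(273*.7,235*.7),48),"jar",onz("top",(451*.7,222*.7),75))
E
```

```text
t 0.1 pos [ 148.5 -632.1  230.3] yaw 0.231 tilt [-0.001  0.002 -1.   ] F [ 0.3 -0.7 -0.4] w 85.4 q7 -0.04
shift tool mm [  48.5 -206.5    0.7] | rows 6.0 each [  8.1 -34.4   0.1]
t 0.1 pos [ 148.5 -632.1  230.3] yaw 0.231 tilt [-0.001  0.002 -1.   ] F [ 0.3 -0.7 -0.4] w 85.4 q7 -0.04
shift tool mm [ 390.3 -174.9    0.7] | rows 12.0 each [ 32.5 -14.6   0.1]
leg1 [  48.50660851 -206.37557842    0.47912522] leg2 [ 3.41848819e+02  3.15535904e+01 -7.59147542e-02]
[ 359. -674.    0.] [ 361. -549.  200.]
[ 640. -590.    0.] [ 592. -480.  200.]
mug [444.23549482 378.70389166  90.        ] spool [688.95275493 262.36555031  48.        ] jar [ 702.82966282 -106.91872105   75.        ]
```

```bash
L='{"linear":[0.0097,-0.0413,0],"twist":[0,0,0]}'; python3 -m inch '[{"linear":[0.0097,-0.041,0],"twist":[0,0,0]},{"linear":[0.0097,-0.041,0],"twist":[0,0,0]},{"linear":[0.0097,-0.041,0],"twist":[0,0,0]},{"linear":[0.0097,-0.041,0],"twist":[0,0,0]},{"linear":[0.0097,-0.041,0],"twist":[0,0,0]}]' 0 40
python3 -m inch '[{"linear":[0.034,0.003,0],"twist":[0,0,0]},{"linear":[0.034,0.003,0],"twist":[0,0,0]},{"linear":[0.034,0.003,0],"twist":[0,0,0]},{"linear":[0.034,0.003,0],"twist":[0,0,0]},{"linear":[0.034,0.003,0],"twist":[0,0,0]}]'
python3 -m inch '[{"linear":[0.034,0.003,0],"twist":[0,0,0]},{"linear":[0.034,0.003,0],"twist":[0,0,0]},{"linear":[0.034,0.003,0],"twist":[0,0,0]},{"linear":[0.034,0.003,0],"twist":[0,0,0]},{"linear":[0,0,0],"twist":[0,0,0]}]'
python3 -c "
from h import *
go(488.5,-372.5,125)"
```

```text
time_s: 0.52
tool_pos: [148.7, -422.0, 230.8]
ee_rot: [0.993, 0.115, -0.0, -0.001]
ft_force: [-0.1, -0.6, 1.0]
gripper_width: 25.6
time_s: 0.93
tool_pos: [319.2, -399.4, 231.2]
ee_rot: [0.993, 0.115, -0.0, -0.0]
ft_force: [0.1, -0.5, -0.4]
gripper_width: 0.1
time_s: 1.35
tool_pos: [461.3, -376.0, 230.5]
ee_rot: [0.993, 0.12, 0.003, -0.001]
ft_force: [1.3, 1.3, -0.6]
gripper_width: -0.3
t 1.35 pos [ 461.3 -376.   230.5] yaw 0.241 tilt [ 0.006  0.003 -1.   ] F [ 1.3  1.3 -0.6] w -0.3 q7 -0.72
shift tool mm [ 26.5   3.2 105.6] | rows 4.0 each [ 6.6  0.8 26.4]
```

```bash
python3 -m inch '[{"linear":[0.0066,0.0008,0.026],"twist":[0,0,0]},{"linear":[0.0066,0.0008,0.026],"twist":[0,0,0]},{"linear":[0.0066,0.0008,0.026],"twist":[0,0,0]},{"linear":[0.0066,0.0008,0.02],"twist":[0,0,0]},{"linear":[0,0,0],"twist":[0,0,0]}]'
python3 - <<'E'
from h import *
go(488.5,-372.5,118)
t=bot.grab_frame("top")[:,:,::-1];s=bot.grab_frame("scene")[:,:,::-1]
z=lambda im,x,y,w,h,k:cv2.resize(im[y:y+h,x:x+w],None,fx=k,fy=k,interpolation=cv2.INTER_CUBIC)
cv2.imwrite("pics/p1.png",np.hstack([z(t,370,180,80,80,5),z(s,125,270,80,80,5)]))
print(pix("scene",[488.5,-372.5,102]))
E
```

```text
time_s: 1.77
tool_pos: [477.9, -374.8, 128.3]
ee_rot: [0.993, 0.116, -0.003, -0.004]
ft_force: [-0.3, 1.4, -0.2]
gripper_width: -0.1
t 1.77 pos [ 477.9 -374.8  128.3] yaw 0.233 tilt [-0.007  0.007 -1.   ] F [-0.3  1.4 -0.2] w -0.1 q7 -0.76
shift tool mm [10.9  0.3 10.2] | rows 1 each [10.9  0.3 10.2]
[164.47639401 309.47285028]
```

View pics/p1.png

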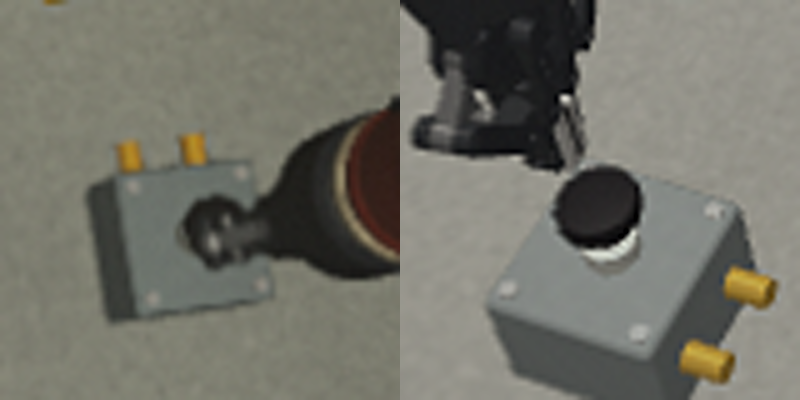

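The shut fingertips are just above the right-hand plunger head (scene crop (600,195)), about 10 mm short in x. I'll correct that and press.

```bash
python3 -m inch '[{"linear":[0.011,0,0.009],"twist":[0,0,0]},{"linear":[0,0,0.014],"twist":[0,0,0]},{"linear":[0,0,0.009],"twist":[0,0,0]},{"linear":[0,0,0.006],"twist":[0,0,0]},{"linear":[0,0,0],"twist":[0,0,0]}]'
python3 -m inch '[{"linear":[0,0,0.002],"twist":[0,0,0]},{"linear":[0,0,0],"twist":[0,0,0]},{"linear":[0,0,0],"twist":[0,0,0]},{"linear":[0,0,0],"twist":[0,0,0]}]'
python3 -c "
from h import *
go(488.5,-372.5,88)"
```

```text
time_s: 2.28
tool_pos: [491.6, -375.2, 95.8]
ee_rot: [0.993, 0.115, 0.001, 0.0]
ft_force: [1.6, 0.5, 5.1]
gripper_width: -0.1
time_s: 2.62
tool_pos: [491.6, -375.3, 95.3]
ee_rot: [0.993, 0.115, 0.002, 0.001]
ft_force: [0.5, 1.6, 5.5]
gripper_width: -0.3
t 2.62 pos [ 491.6 -375.3   95.3] yaw 0.231 tilt [ 0.003 -0.001 -1.   ] F [0.5 1.6 5.5] w -0.3 q7 -0.78
shift tool mm [-2.4 -3.4  7.3] | rows 1 each [-2.4 -3.4  7.3]
```

```bash
python3 -m inch '[{"linear":[-0.002,-0.003,0.006],"twist":[0,0,0]},{"linear":[0,0,0.004],"twist":[0,0,0]},{"linear":[0,0,0],"twist":[0,0,0]},{"linear":[0,0,0],"twist":[0,0,0]},{"linear":[0,0,0],"twist":[0,0,0]}]'
python3 -m inch '[{"linear":[0,0,0.004],"twist":[0,0,0]},{"linear":[0,0,0],"twist":[0,0,0]},{"linear":[0,0,0],"twist":[0,0,0]},{"linear":[0,0,0],"twist":[0,0,0]},{"linear":[0,0,0],"twist":[0,0,0]}]'
```

```text
time_s: 3.03
tool_pos: [491.4, -375.1, 88.1]
ee_rot: [0.993, 0.115, 0.004, 0.004]
ft_force: [1.5, 0.8, 15.5]
gripper_width: 0.2
time_s: 3.45
tool_pos: [491.5, -375.2, 87.8]
ee_rot: [0.993, 0.115, 0.005, 0.004]
ft_force: [-4.5, 4.1, 31.8]
gripper_width: 0.4
```

```bash
python3 -m inch '[{"linear":[0,0,-0.02],"twist":[0,0,0]},{"linear":[0,0,-0.03],"twist":[0,0,0]},{"linear":[0,0,-0.04],"twist":[0,0,0]},{"linear":[0,0,-0.04],"twist":[0,0,0]},{"linear":[0,0,-0.01],"twist":[0,0,0]}]' 80
for i in 1 2 3 4 5; do python3 -m inch '[{"linear":[0,0,0],"twist":[0,0,-0.119]},{"linear":[0,0,0],"twist":[0,0,-0.119]},{"linear":[0,0,0],"twist":[0,0,-0.119]},{"linear":[0,0,0],"twist":[0,0,-0.119]},{"linear":[0,0,0],"twist":[0,0,-0.119]}]' >/dev/null; done
python3 -m inch '[{"linear":[0,0,0],"twist":[0,0,0]},{"linear":[0,0,0],"twist":[0,0,0]}]'
python3 -c "
from h import *
go(631,104,200,3.208)"
```

```text
time_s: 3.87
tool_pos: [490.0, -375.4, 227.2]
ee_rot: [0.993, 0.115, 0.005, 0.005]
ft_force: [1.7, -0.7, 1.1]
gripper_width: 60.8
time_s: 6.12
tool_pos: [486.9, -373.4, 219.2]
ee_rot: [-0.03, 1.0, -0.0, -0.0]
ft_force: [0.2, -0.6, -0.0]
gripper_width: 68.2
t 6.12 pos [ 486.9 -373.4  219.2] yaw -3.081 tilt [-0.001 -0.    -1.   ] F [ 0.2 -0.6 -0. ] w 68.2 q7 1.75
shift tool mm [-172.5  467.9   19. ] | rows 14.0 each [-12.3  33.4   1.4]
twist [-0.    -0.001 -0.006] rows 1.0 [-0.0002 -0.0008 -0.0062] each mm [-172.5  467.9   19. ]
```

```bash
for i in 1 2; do python3 -m inch '[{"linear":[-0.0123,0.0334,0],"twist":[0,0,0]},{"linear":[-0.0123,0.0334,0],"twist":[0,0,0]},{"linear":[-0.0123,0.0334,0],"twist":[0,0,0]},{"linear":[-0.0123,0.0334,0],"twist":[0,0,0]},{"linear":[-0.0123,0.0334,0],"twist":[0,0,0]}]' >/dev/null; done
python3 -m inch '[{"linear":[-0.0123,0.0334,0],"twist":[0,0,0]},{"linear":[-0.0123,0.0334,0],"twist":[0,0,0]},{"linear":[-0.0123,0.0334,0],"twist":[0,0,0]},{"linear":[-0.0123,0.0334,0],"twist":[0,0,0]},{"linear":[0,0,0],"twist":[0,0,0]}]'
python3 -m inch '[{"linear":[0,0,0],"twist":[0,0,0]},{"linear":[0,0,0],"twist":[0,0,0]}]'
python3 -c "
from h import *
go(631,104,175,3.208)"
```

```text
time_s: 7.37
tool_pos: [628.7, 115.9, 220.4]
ee_rot: [-0.037, 0.999, 0.004, 0.001]
ft_force: [-0.8, 1.8, 0.5]
gripper_width: 68.3
time_s: 7.53
tool_pos: [629.4, 104.2, 219.2]
ee_rot: [-0.031, 1.0, -0.001, -0.0]
ft_force: [0.4, 0.1, 0.3]
gripper_width: 68.1
t 7.53 pos [629.4 104.2 219.2] yaw -3.079 tilt [-0.    -0.002 -1.   ] F [0.4 0.1 0.3] w 68.1 q7 0.98
shift tool mm [-1.6 -0.2 44.2] | rows 2.0 each [-0.8 -0.1 22.1]
twist [-0.002 -0.    -0.004] rows 1.0 [-0.0018 -0.0002 -0.0039] each mm [-1.6 -0.2 44.2]
```

```bash
python3 -m inch '[{"linear":[-0.0015,0,0.025],"twist":[0,0,0]},{"linear":[0,0,0.02],"twist":[0,0,0]},{"linear":[0,0,0.005],"twist":[0,0,0]},{"linear":[0,0,0],"twist":[0,0,0]},{"linear":[0,0,0],"twist":[0,0,0]}]'
python3 - <<'E'
from h import *
go(631,104,122,3.208)
t=bot.grab_frame("top")[:,:,::-1];s=bot.grab_frame("scene")[:,:,::-1]
z=lambda im,x,y,w,h,k:cv2.resize(im[y:y+h,x:x+w],None,fx=k,fy=k,interpolation=cv2.INTER_CUBIC)
cv2.imwrite("pics/p2.png",np.hstack([z(t,205,130,80,80,5),z(s,260,130,100,100,4)]))
E
```

```text
time_s: 7.95
tool_pos: [631.3, 103.8, 169.9]
ee_rot: [-0.031, 1.0, -0.0, 0.0]
ft_force: [0.8, -0.4, -0.4]
gripper_width: 68.3
t 7.95 pos [631.3 103.8 169.9] yaw -3.08 tilt [ 0.001 -0.    -1.   ] F [ 0.8 -0.4 -0.4] w 68.3 q7 0.94
shift tool mm [ 0.3  0.2 47.9] | rows 2.0 each [ 0.2  0.1 24. ]
twist [-0.     0.001 -0.005] rows 1.0 [-0.0002  0.0006 -0.0046] each mm [ 0.3  0.2 47.9]
```

View pics/p2.png

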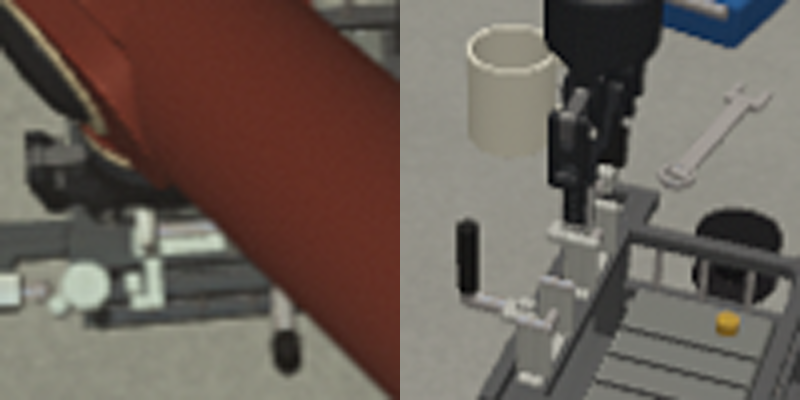

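Run:
```python
from h import *
O=np.array([631,104]);yv=np.array([-.066,.998])
for nm,d,z in(("ha",22,155),("hb",-22,155),("ea",-73,155),("eb",-117,155),("near tip",-36,176),("far tip",36,176)):
    P=np.r_[O+d*yv,z];print(nm,P.round(),((pix("scene",P)-[260,130])*4+[400,0]).round(),((pix("top",P)-[205,130])*5).round())
```

```text
ha [630. 126. 155.] [602. 201.] [143. 219.]
hb [632.  82. 155.] [583. 237.] [225. 212.]
ea [636.  31. 155.] [558. 281.] [320. 205.]
eb [639. -13. 155.] [536. 322.] [402. 198.]
near tip [633.  68. 176.] [577. 224.] [250. 200.]
far tip [629. 140. 176.] [610. 165.] [113. 211.]
```

The picture shows the near fingertip at scene crop (575,222), outside tab b (583,237). The far finger is beyond tab a at (605,190). The tabs match the projections to a few mm, so I'll descend and squeeze.

```bash
python3 -m inch '[{"linear":[0.001,0,0.015],"twist":[0,0,0]},{"linear":[0,0,0.015],"twist":[0,0,0]},{"linear":[0,0,0.012],"twist":[0,0,0]},{"linear":[0,0,0.004],"twist":[0,0,0]},{"linear":[0,0,0],"twist":[0,0,0]}]'
python3 -m inch '[{"linear":[0,0,0],"twist":[0,0,0]},{"linear":[0,0,0],"twist":[0,0,0]},{"linear":[0,0,0],"twist":[0,0,0]},{"linear":[0,0,0],"twist":[0,0,0]},{"linear":[0,0,0],"twist":[0,0,0]}]' 20 40
python3 -m inch '[{"linear":[0,0,0],"twist":[0,0,0]},{"linear":[0,0,0],"twist":[0,0,0]},{"linear":[0,0,0],"twist":[0,0,0]},{"linear":[0,0,0],"twist":[0,0,0]},{"linear":[0,0,0],"twist":[0,0,0]}]'
python3 -c "
from h import *
go(631,104,122,3.208)"
```

```text
time_s: 8.47
tool_pos: [629.6, 104.6, 122.7]
ee_rot: [-0.032, 0.999, -0.0, -0.001]
ft_force: [0.5, -1.5, -0.3]
gripper_width: 68.5
time_s: 8.88
tool_pos: [631.0, 104.6, 125.5]
ee_rot: [-0.032, 0.999, -0.0, 0.002]
ft_force: [-0.1, -2.6, 7.3]
gripper_width: 32.2
time_s: 9.3
tool_pos: [631.0, 104.7, 125.5]
ee_rot: [-0.032, 0.999, -0.0, 0.002]
ft_force: [-0.6, -3.0, 6.4]
gripper_width: 31.9
t 9.3 pos [631.  104.7 125.5] yaw -3.078 tilt [ 0.003 -0.    -1.   ] F [-0.6 -3.   6.4] w 31.9 q7 0.91
shift tool mm [ 0.  -0.7  3.5] | rows 1 each [ 0.  -0.7  3.5]
twist [-0.001  0.003 -0.003] rows 1.0 [-0.0007  0.0032 -0.0032] each mm [ 0.  -0.7  3.5]
```

```bash
python3 -m inch '[{"linear":[0,0,-0.003],"twist":[0,0,0]},{"linear":[0,0,0],"twist":[0,0,0]},{"linear":[0,0,0],"twist":[0,0,0]},{"linear":[0,0,0],"twist":[0,0,0]},{"linear":[0,0,0],"twist":[0,0,0]}]' 80
python3 -m inch '[{"linear":[0,0,-0.02],"twist":[0,0,0]},{"linear":[0,0,-0.03],"twist":[0,0,0]},{"linear":[0,0,-0.005],"twist":[0,0,0]},{"linear":[0,-0.03,0],"twist":[0,0,0]},{"linear":[0,-0.035,0],"twist":[0,0,0]}]'
python3 -m inch '[{"linear":[0,-0.03,0],"twist":[0,0,0]},{"linear":[0,0,0],"twist":[0,0,0]},{"linear":[0,0,0],"twist":[0,0,0]},{"linear":[0,0,0],"twist":[0,0,0]}]'
python3 - <<'E'
from h import *
go(637.8,10,128,3.208)
t=bot.grab_frame("top")[:,:,::-1];s=bot.grab_frame("scene")[:,:,::-1]
z=lambda im,x,y,w,h,k:cv2.resize(im[y:y+h,x:x+w],None,fx=k,fy=k,interpolation=cv2.INTER_CUBIC)
cv2.imwrite("pics/p3.png",np.hstack([z(t,205,130,80,80,5),z(s,260,130,100,100,4)]))
E
```

```text
time_s: 9.72
tool_pos: [629.8, 105.2, 126.2]
ee_rot: [-0.032, 0.999, 0.0, -0.0]
ft_force: [0.6, -0.5, -1.0]
gripper_width: 68.1
time_s: 10.13
tool_pos: [634.0, 44.5, 182.8]
ee_rot: [-0.036, 0.999, 0.002, 0.001]
ft_force: [0.8, 0.3, -1.7]
gripper_width: 68.1
time_s: 10.47
tool_pos: [635.8, 10.9, 181.2]
ee_rot: [-0.032, 0.999, 0.001, -0.0]
ft_force: [-0.7, -1.1, 0.6]
gripper_width: 68.2
t 10.47 pos [635.8  10.9 181.2] yaw -3.077 tilt [-0.     0.001 -1.   ] F [-0.7 -1.1  0.6] w 68.2 q7 1.09
shift tool mm [-2.  -1.1 53.2] | rows 2.0 each [-1.  -0.5 26.6]
twist [ 0.001 -0.    -0.002] rows 1.0 [ 0.0015 -0.0002 -0.0019] each mm [-2.  -1.1 53.2]
```

View pics/p3.png

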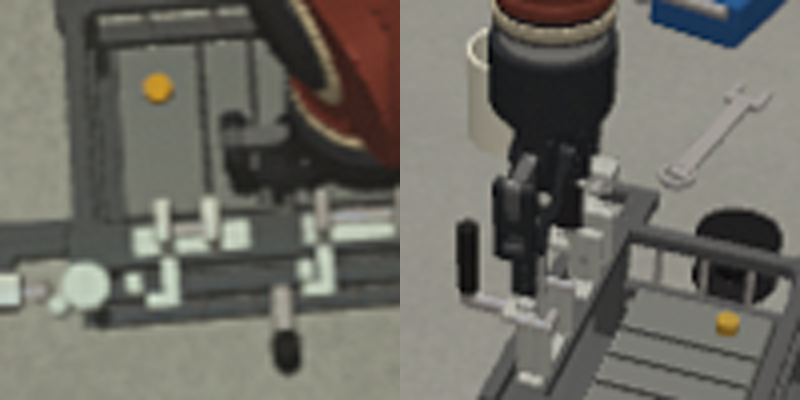

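The hinge catch tabs now stand at top crop (162,220) and (210,220), about 26 mm apart, so that catch is fully squeezed. The gripper straddles the end catch. I'll squeeze that one now.

```bash
python3 -m inch '[{"linear":[-0.002,-0.001,0.02],"twist":[0,0,0]},{"linear":[0,0,0.02],"twist":[0,0,0]},{"linear":[0,0,0.011],"twist":[0,0,0]},{"linear":[0,0,0.004],"twist":[0,0,0]},{"linear":[0,0,0],"twist":[0,0,0]}]'
python3 -m inch '[{"linear":[0,0,0],"twist":[0,0,0]},{"linear":[0,0,0],"twist":[0,0,0]},{"linear":[0,0,0],"twist":[0,0,0]},{"linear":[0,0,0],"twist":[0,0,0]},{"linear":[0,0,0],"twist":[0,0,0]}]' 20 40
python3 -m inch '[{"linear":[0,0,0],"twist":[0,0,0]},{"linear":[0,0,0],"twist":[0,0,0]},{"linear":[0,0,0],"twist":[0,0,0]},{"linear":[0,0,0],"twist":[0,0,0]},{"linear":[0,0,0],"twist":[0,0,0]}]'
```

```text
time_s: 10.98
tool_pos: [637.4, 10.2, 125.4]
ee_rot: [-0.033, 0.999, 0.0, -0.001]
ft_force: [-0.1, 1.2, -0.1]
gripper_width: 67.9
time_s: 11.4
tool_pos: [639.2, 10.0, 128.9]
ee_rot: [-0.032, 0.999, 0.0, 0.002]
ft_force: [-1.0, -0.7, 6.1]
gripper_width: 31.6
time_s: 11.82
tool_pos: [639.2, 10.0, 128.9]
ee_rot: [-0.032, 0.999, 0.0, 0.002]
ft_force: [-0.7, 0.4, 6.5]
gripper_width: 31.6
```

```bash
python3 -m inch '[{"linear":[0,0,-0.003],"twist":[0,0,0]},{"linear":[0,0,0],"twist":[0,0,0]},{"linear":[0,0,0],"twist":[0,0,0]},{"linear":[0,0,0],"twist":[0,0,0]},{"linear":[0,0,0],"twist":[0,0,0]}]' 80
python3 -m inch '[{"linear":[0,0,-0.02],"twist":[0,0,0]},{"linear":[0,0,-0.035],"twist":[0,0,0]},{"linear":[0,0,-0.015],"twist":[0,0,0]},{"linear":[0,0,0],"twist":[0,0,0]},{"linear":[0,0,0],"twist":[0,0,0]}]'
python3 - <<'E'
from h import *
go(562,51,198,3.208)
t=bot.grab_frame("top")[:,:,::-1];s=bot.grab_frame("scene")[:,:,::-1]
z=lambda im,x,y,w,h,k:cv2.resize(im[y:y+h,x:x+w],None,fx=k,fy=k,interpolation=cv2.INTER_CUBIC)
cv2.imwrite("pics/p4.png",np.hstack([z(t,205,130,80,80,5),z(s,260,130,100,100,4)]))
for P in([562,51,165],[562,51,108]): print(((pix("top",P)-[205,130])*5).round(),((pix("scene",P)-[260,130])*4+[400,0]).round())
E
```

```text
time_s: 12.23
tool_pos: [638.0, 9.2, 129.2]
ee_rot: [-0.032, 0.999, 0.0, -0.0]
ft_force: [-0.1, -0.1, 1.0]
gripper_width: 68.1
time_s: 12.65
tool_pos: [638.4, 9.5, 200.1]
ee_rot: [-0.032, 0.999, -0.0, 0.001]
ft_force: [-0.4, -0.0, 0.4]
gripper_width: 68.3
t 12.65 pos [638.4   9.5 200.1] yaw -3.077 tilt [ 0.002  0.    -1.   ] F [-0.4 -0.   0.4] w 68.3 q7 1.11
shift tool mm [73.6 46.4  2. ] | rows 3.0 each [24.5 15.5  0.7]
twist [-0.     0.002 -0.002] rows 1.0 [-0.0001  0.0018 -0.0021] each mm [73.6 46.4  2. ]
[285. 337.] [470. 225.]
[286. 357.] [471. 289.]
```

View pics/p4.png

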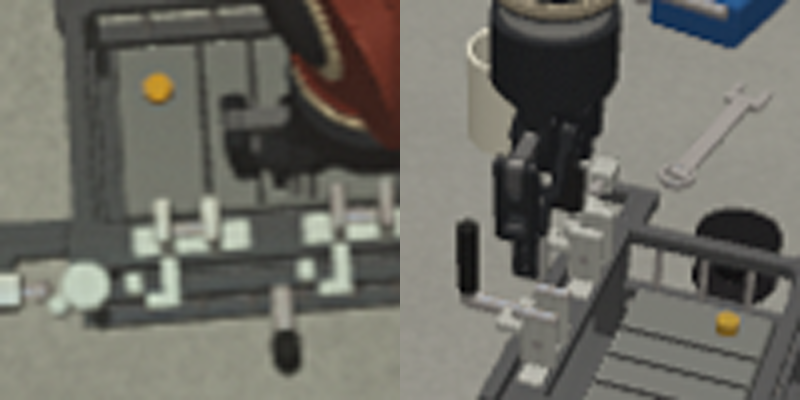

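Both catches are now squeezed; the end catch tabs are at top crop (338,205) and (387,200). The grip bar at top crop (287,350) and scene crop (467,257) agrees with (562,51) mm, so I'm going to the bar.

```bash
python3 -m inch '[{"linear":[0.025,0.0155,0],"twist":[0,0,0]},{"linear":[0.025,0.0155,0],"twist":[0,0,0]},{"linear":[0.024,0.0155,0],"twist":[0,0,0]},{"linear":[0,0,0],"twist":[0,0,0]},{"linear":[0,0,0],"twist":[0,0,0]}]' 60
python3 -m inch '[{"linear":[0,0,0.03],"twist":[0,0,0]},{"linear":[0,0,0.03],"twist":[0,0,0]},{"linear":[0,0,0.012],"twist":[0,0,0]},{"linear":[0,0,0],"twist":[0,0,0]},{"linear":[0,0,0],"twist":[0,0,0]}]'
python3 -m inch '[{"linear":[0,0,0],"twist":[0,0,0]},{"linear":[0,0,0],"twist":[0,0,0]},{"linear":[0,0,0],"twist":[0,0,0]},{"linear":[0,0,0],"twist":[0,0,0]},{"linear":[0,0,0],"twist":[0,0,0]}]' 0 60
cat >> h.py <<'E'
H=np.array([604,161.7]);YAW=.066
def swing(th0,th1,n,r0):  # rows in tool frame; tool yaw turns with the gate
    P=lambda a:H+np.array([[np.cos(YAW-a),-np.sin(YAW-a)],[np.sin(YAW-a),np.cos(YAW-a)]])@[-50,-108.]
    M=R.from_quat(r0).as_matrix();r=R.from_matrix(M);T=np.linspace(th0,th1,n+1)
    for a,b in zip(T,T[1:]):
        d=r.inv().apply(np.r_[P(b)-P(a),0]);print((d).round(1),"wz",round(b-a,4));r=R.from_euler("z",-(b-a))*r
    print("P",P(th0).round(1),P(th1).round(1))
E
python3 -c "
from h import *
go(562,51,128,3.208)
swing(0,1.56,16,bot.read_state()['ee_rot'])"
```

```text
time_s: 13.17
tool_pos: [559.5, 51.5, 198.5]
ee_rot: [-0.034, 0.999, -0.0, -0.001]
ft_force: [0.2, -0.1, 0.8]
gripper_width: 51.2
time_s: 13.58
tool_pos: [561.7, 50.6, 126.8]
ee_rot: [-0.032, 0.999, 0.0, -0.001]
ft_force: [1.2, 0.1, 0.7]
gripper_width: 51.1
time_s: 14.0
tool_pos: [562.2, 52.3, 128.9]
ee_rot: [-0.032, 0.999, 0.001, 0.002]
ft_force: [-0.8, 2.4, 5.7]
gripper_width: 14.8
t 14.0 pos [562.2  52.3 128.9] yaw -3.077 tilt [ 0.003  0.002 -1.   ] F [-0.8  2.4  5.7] w 14.8 q7 0.91
shift tool mm [ 0.3 -1.3  0.9] | rows 1 each [ 0.3 -1.3  0.9]
twist [ 0.002  0.003 -0.001] rows 1.0 [ 0.0017  0.0035 -0.0015] each mm [ 0.3 -1.3  0.9]
[10.3  5.4 -0. ] wz 0.0975
[10.3  5.4 -0. ] wz 0.0975
[10.3  5.4 -0. ] wz 0.0975
[10.3  5.4 -0. ] wz 0.0975
[10.3  5.4 -0. ] wz 0.0975
[10.3  5.4 -0. ] wz 0.0975
[10.3  5.4 -0. ] wz 0.0975
[10.3  5.4 -0. ] wz 0.0975
[10.3  5.4 -0. ] wz 0.0975
[10.3  5.4 -0. ] wz 0.0975
[10.3  5.4 -0. ] wz 0.0975
[10.3  5.4 -0. ] wz 0.0975
[10.3  5.4 -0. ] wz 0.0975
[10.3  5.4 -0. ] wz 0.0975
[10.3  5.4 -0. ] wz 0.0975
[10.3  5.4 -0. ] wz 0.0975
P [561.2  50.6] [492.5 203.3]
```

```bash
for i in 1 2; do python3 -m inch '[{"linear":[0.0052,0.0027,0],"twist":[0,0,0.049]},{"linear":[0.0052,0.0027,0],"twist":[0,0,0.049]},{"linear":[0.0052,0.0027,0],"twist":[0,0,0.049]},{"linear":[0.0052,0.0027,0],"twist":[0,0,0.049]},{"linear":[0.0052,0.0027,0],"twist":[0,0,0.049]}]' - 80; done
python3 -c "
from h import *
go(562,51,128,3.208);swing(.49,1.56,22,bot.read_state()['ee_rot'])" | sed -n '1p;4p;\$p'; python3 -c "
from h import *
p=bot.read_state()['tool_pos'][:2]-H;print('r',np.hypot(*p),'th',np.arctan2(-108,-50)+YAW-np.arctan2(*p[::-1]))"
```

```text
time_s: 14.42
tool_pos: [537.1, 65.0, 129.0]
ee_rot: [0.091, 0.996, -0.0, 0.002]
ft_force: [0.6, -1.3, 5.5]
gripper_width: 14.0
time_s: 14.83
tool_pos: [515.5, 83.5, 128.9]
ee_rot: [0.213, 0.977, -0.002, 0.002]
ft_force: [-0.6, -3.6, 5.6]
gripper_width: 14.0
r 118.12767390022815 th 0.479432707255915sed: -e expression #1, char 9: unterminated address regex
Exception ignored on flushing sys.stdout:
BrokenPipeError: [Errno 32] Broken pipe
```

```bash
for i in 1 2 3 4; do python3 -m inch '[{"linear":[0.0052,0.0027,0],"twist":[0,0,0.049]},{"linear":[0.0052,0.0027,0],"twist":[0,0,0.049]},{"linear":[0.0052,0.0027,0],"twist":[0,0,0.049]},{"linear":[0.0052,0.0027,0],"twist":[0,0,0.049]},{"linear":[0.0052,0.0027,0],"twist":[0,0,0.049]}]' | sed -n '1p;2p;4p;5p'; done
python3 -c "
from h import *
p=bot.read_state()['tool_pos'][:2]-H;print('r',np.hypot(*p),'th',np.arctan2(-108,-50)+YAW-np.arctan2(*p[::-1])); print(bot.read_state()['joints'].round(2))"
```

```text
time_s: 15.25
tool_pos: [498.2, 108.4, 128.9]
ft_force: [-4.3, -2.7, 11.5]
gripper_width: 14.1
time_s: 15.67
tool_pos: [487.9, 136.2, 128.9]
ft_force: [-5.9, -3.6, 14.3]
gripper_width: 13.8
time_s: 16.08
tool_pos: [484.8, 165.4, 128.9]
ft_force: [-7.8, -3.0, 15.0]
gripper_width: 14.2
time_s: 16.5
tool_pos: [489.2, 194.8, 128.9]
ft_force: [-7.9, -3.0, 14.2]
gripper_width: 14.1
r 119.46280586672516 th -4.799376435565124
[-0.18  0.58 -0.36  1.89  0.29  0.73 -0.55]
```

```bash
python3 -m inch '[{"linear":[0.004,0.002,0],"twist":[0,0,0.04]},{"linear":[0.004,0.002,0],"twist":[0,0,0.04]},{"linear":[0,0,0],"twist":[0,0,0]},{"linear":[0,0,0],"twist":[0,0,0]},{"linear":[0,0,0],"twist":[0,0,0]}]'
python3 -m inch '[{"linear":[0,0,0],"twist":[0,0,0]},{"linear":[0,0,0],"twist":[0,0,0]},{"linear":[0,0,0],"twist":[0,0,0]},{"linear":[0,0,0],"twist":[0,0,0]},{"linear":[0,0,0],"twist":[0,0,0]}]'
python3 - <<'E'
from h import *
p=bot.read_state()['tool_pos'][:2]-H;print('r',np.hypot(*p),'th',2*np.pi+np.arctan2(-108,-50)+YAW-np.arctan2(*p[::-1]),bot.read_state()["dq"].round(4))
t=bot.grab_frame("top")[:,:,::-1];s=bot.grab_frame("scene")[:,:,::-1]
z=lambda im,x,y,w,h,k:cv2.resize(im[y:y+h,x:x+w],None,fx=k,fy=k,interpolation=cv2.INTER_CUBIC)
cv2.imwrite("pics/p5.png",np.hstack([z(t,170,120,130,130,3),z(s,240,120,130,130,3)]))
E
```

```text
time_s: 16.92
tool_pos: [492.2, 203.9, 128.9]
ee_rot: [0.677, 0.736, -0.002, -0.001]
ft_force: [-8.9, -1.4, 12.7]
gripper_width: 14.7
time_s: 17.33
tool_pos: [492.2, 203.9, 128.9]
ee_rot: [0.677, 0.736, -0.002, -0.001]
ft_force: [-7.7, -1.7, 14.2]
gripper_width: 14.3
r 119.53257104559107 th 1.563842296247973 [ 0.0004 -0.0003 -0.0001 -0.0016  0.0009 -0.     -0.0009]
```

View pics/p5.png

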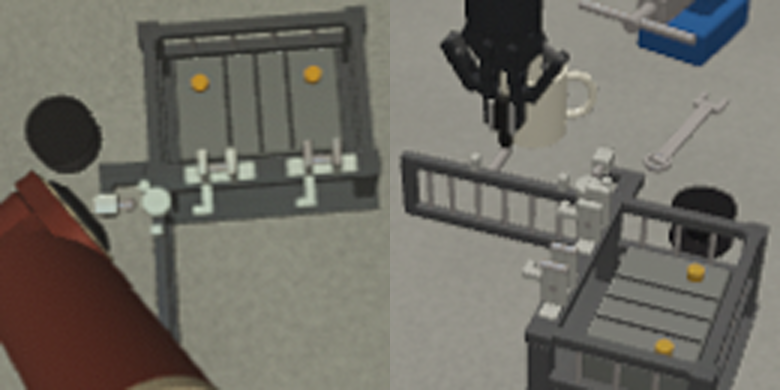

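The gate leaf is square to the cage front: it runs along top-crop column 165, and in the scene view from (405,180) to (580,235). The fingers hold the bar, both catches are still squeezed, and the mug, spool and spanner are undisturbed. I'm handing in.

```bash
python3 -c "
from workcell import bot
print(bot.close_job())"
```

```text
the job is handed in; nothing more can be done
None
```

The job is handed in at about 17.4 s of the 72 s allowed, with the gripper still holding the gate open at about a right angle. `close_job` gives no verdict.

- **Plunger:** I pressed the plunger on the right-hand unit. It reached its stop at z of about 88 mm, where the force rose from 15 to 32 N with no further travel. I held it there for about 0.4 s and then retracted clear. I did not take a picture afterwards to see that it had sprung back up.
- **Catches:** I squeezed the hinge-side catch and then the free-end catch. The finger opening read about 32 mm on each, against 34 mm expected for fully squeezed. Pictures afterwards show the tabs drawn together and staying there.
- **Gate:** I pinched the grip bar and swung the gate. From the fingers' position I work out an angle of about 1.56 rad, and it was still, with joint speeds below 0.002 rad/s. The force on the tool sideways was about 8 N. The last picture agrees that the gate is square to the cage.
- **Upward force:** The fingers also carried 6–14 N upward during the pinches and the swing, probably because the fingertips swing forward as they close. That is well under the limits.
- **Bystanders:** The mug, spool and spanner look unmoved in the last picture. The jar, meter and screwdriver were not in that crop, and the arm never went near them at low height.

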